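# Screen a tray of limestone on the sieve shaker

## Task

Get the limestone screening under way: first switch on the extraction fan with the left-hand toggle of the two on the grey switch box, leaving the right-hand one (the lamp) alone. Then tip all four lumps from the steel tray into the sieve on the shaker from close above its rim, stand the empty tray upright on the bench again, and only then start the shaker by flipping the toggle on its control panel. Do not knock the lab ware about or leave any stone outside the sieve.

Things in the scene. Friction and masses are not known exactly. Their poses are not given: they have to be found in the camera images.
- fan_bat (a joint): angle of the fan toggle, the left-hand one (seen from the robot) on the grey switch box: 0 = off, leaning 17 deg towards its unit's front edge (the robot's side, -x of its pivot point); 0.6 = on, leaning 17 deg away from the robot (+x of its pivot point). It turns about the y axis of its pivot point. An over-centre spring holds it at either end (about 2 N at the tip to start it) and snaps it over once it has passed the middle (0.3)
- fan_pivot (a point): pivot of the fan toggle; fixed. Its axes: x points away from the unit's front edge, the way the bat is thrown to switch on; y left; z up. It lies 42 mm left of the middle of the switch box (115 mm deep, 170 mm wide, its top 53 mm above the bench; pivots at 58 mm); the lamp toggle is 84 mm to its right. A pilot lens 4 mm high sits 35 mm beyond it (+x)
- fan_tip (a point): top end of the fan toggle's bat: round steel rod, 60 mm from pivot to tip, 8 mm thick at the foot, 12 mm near the tip; the nut and neck round its foot reach 7 mm above the pivot
- lamp_bat (a joint): angle of the lamp toggle, the right-hand one on the same box; it starts off and is to be left so: 0 = off, leaning 17 deg towards its unit's front edge (the robot's side, -x of its pivot point); 0.6 = on, leaning 17 deg away from the robot (+x of its pivot point). It turns about the y axis of its pivot point. An over-centre spring holds it at either end (about 2 N at the tip to start it) and snaps it over once it has passed the middle (0.3)
- lamp_tip (a point): top end of the lamp toggle's bat: round steel rod, 60 mm from pivot to tip, 8 mm thick at the foot, 12 mm near the tip; the nut and neck round its foot reach 7 mm above the pivot
- shaker_bat (a joint): angle of the shaker's toggle, the only one on the shaker, on the raised grey panel at the left end of its white base: 0 = off, leaning 17 deg towards its unit's front edge (the robot's side, -x of its pivot point); 0.6 = on, leaning 17 deg away from the robot (+x of its pivot point). It turns about the y axis of its pivot point. An over-centre spring holds it at either end (about 2 N at the tip to start it) and snaps it over once it has passed the middle (0.3)
- shaker_pivot (a point): pivot of the shaker's toggle; fixed. Its axes: x points away from the unit's front edge, the way the bat is thrown to switch on; y left; z up. It stands 104 mm above the bench, 4 mm above the panel; a black dial (34 mm wide, 16 mm high) sits 93 mm beyond it (+x); the sieve's clamp rod and wall stand 85 to 98 mm to its right and reach 215 mm above the bench
- shaker_tip (a point): top end of the shaker toggle's bat: round steel rod, 60 mm from pivot to tip, 8 mm thick at the foot, 12 mm near the tip; the nut and neck round its foot reach 7 mm above the pivot
- sieve (a point): centre of the top of the wire mesh of the round steel sieve on the shaker, 147 mm above the bench. Inside diameter 192 mm, outside 200 mm; rim 55 mm above the mesh (202 mm above the bench). Two clamp rods with black nuts stand just outside the rim on the left and right (point y +-113 mm) and reach 68 mm above the mesh. The shaker's base is 260 mm deep and 380 mm wide; point x points away from its front edge, y left, z up. Fixed
- tray_grip (a point): centre of the tray's grip: a flat wooden bar 14 mm thick (tray x), 30 mm high, 116 mm long (tray y), on a bridge across the middle of the tray, its centre 90 mm above the tray's underside. Its axes are the tray's: the open front points to -x, z up. Empty tray about 0.28 kg, with the stones about 0.55 kg
- tray_lip (a point): middle of the pouring edge: the tray's open front edge, 80 mm to -x of the grip and 87 mm below it. The steel tray is 160 mm long (x), 110 mm wide (y), its walls 42 mm high at back and sides, none in front, floor 3 mm thick. The space under the grip bar is 72 mm high
- lump0: centre of limestone lump 1 of 4: irregular pale grey broken stone, about 34-41 x 30-34 x 25-30 mm, lying loose in the tray; slides on steel when the tray is tipped about 25 to 40 deg
- lump1: centre of limestone lump 2 of 4: irregular pale grey broken stone, about 34-41 x 30-34 x 25-30 mm, lying loose in the tray; slides on steel when the tray is tipped about 25 to 40 deg
- lump2: centre of limestone lump 3 of 4: irregular pale grey broken stone, about 34-41 x 30-34 x 25-30 mm, lying loose in the tray; slides on steel when the tray is tipped about 25 to 40 deg
- lump3: centre of limestone lump 4 of 4: irregular pale grey broken stone, about 34-41 x 30-34 x 25-30 mm, lying loose in the tray; slides on steel when the tray is tipped about 25 to 40 deg
- wash_blue_c (a point): Bystander: white plastic wash bottle with blue cap and spout, 68 mm wide, 240 mm high, this point 80 mm up its axis
- wash_red_c (a point): Bystander: white plastic wash bottle with red cap and spout, 68 mm wide, 240 mm high, this point 80 mm up its axis
- reagent_c (a point): Bystander: amber jar with black cap, 68 mm wide, 150 mm high, this point 70 mm up
- mortar_c (a point): Bystander: white porcelain mortar, 104 mm wide, 55 mm high, with its pestle leaning in it to 95 mm high, this point 30 mm up
- beaker_c (a point): Bystander: clear beaker, 70 mm wide, 90 mm high, this point half-way up
- rack_c (a point): Bystander: yellow test-tube rack, 60 x 200 x 70 mm, tubes to 115 mm, this point half-way up
Mind the look-alikes: they are no part of the job. Leave any green look-alike of the part that bears tray_grip alone. What is shaped like the lump2 but blue is not meant.

How it is judged:
By the outcome, as a careful person would: the job done as asked, in the order asked, and still so for the second after the job is handed in, with the robot touching nothing.
It also fails if it takes over 72 s, if anything falls off the work surface, if the arm or the gripper's body presses on something with over 40 N, if the wrist force passes 120 N, or if a joint passes its speed limit or range.

## Robot

A 6-joint arm with a two-finger parallel gripper is mounted at the origin on the work surface. World frame = base frame: x ahead of the robot, y to its left, z up, the work surface at z = 0. Lengths are in m, angles in rad, forces in N, time in s.
With the tool pointing down it reaches from about 0.325 to 0.9 m from the base axis. Payload 6.1 kg.
Tool frame: the origin (TCP) lies on the centre line of the jaws, within the pads' length; the fingertips stand 22 mm ahead of it and the grasp point (between the pads) lies 3 mm ahead of it; z points along the fingers, y is the line along which they close (so a half turn about z gives the same grasp; the last joint's range is limited). The gripper opens to 87 mm and grips with 3 to 60 N. Pads are 19 mm wide; open, the fingers measure 117 mm over their backs; the gripper's body (75 mm by 190 mm) begins 51 mm behind the grasp point.
Start: joints at [-1.445, 0.22, 1.526, -0, 1.395, -0.126], TCP at [0.156, -0.605, 0.245] pointing down, gripper open.
Joint ranges: [-2.98, 2.98], [-0.91, 2.08], [0.09, 2.57], [-1.24, 4.39], [0.2, 2.65], [-2.68, 2.68]. Speed limits (rad/s): [2.57, 2.57, 3.01, 3.14, 3.14, 3.14].

## Interface

Orientations are given as a 3x3 rotation matrix whose columns are the frame's x, y, z axes.
In Python, from plant import manip, eyes gives the robot as it stands.
- The arm moves only by the tool servo_tool, never from a script. Its argument "commands" is a list of rows, each an object with "xyz": the shift along the tool's x, y, z in m, a list of three; "rotation": the turn, a rotation vector about the tool's x, y, z in rad, a list of three; "gripper": the closure in counts, from 0 (fully open) to 255 (shut). A call has 1 to 20 rows; each row shifts and turns the commanded pose from where the row before left it, along the tool's axes as they then stand; what a row does not reach is not made up. A row lasts 1/10 s, in which the tool goes at most 50 mm and 8.59 degrees, less where a joint would pass 70% of its speed; a pose out of reach is approached as far as the arm can. A call with a gripper value outside its range is refused whole. The fingers move at their own pace and stop on an object; "grip_force" is the grip in N (left out, the last holds). Time passes only in rows, so rows that do not move let the fingers close. It gives the time, the measured TCP pose, the force, the opening and the grip force at its end, in the units of the state.
- manip.sense(): the state, without advancing time (a new reading comes with each control period).
- eyes.get_image(name): name is "side" or "top" or "wrist"; returns the picture (384x512x3 uint8, blue, green, red); there is no depth.
- eyes.camera_params(name): a dict with "camera_matrix" (3x3 intrinsics, pixels), "R" (3x3) and "t" (3): a world point X has camera coordinates R X + t. Camera axes: x right, y down, z forward; pixel columns grow to the right and rows downward; lengths in m; the calibration is good to about 2 mm. The wrist camera is an equidistant fisheye: a pixel r from the principal point sees the ray r / f radians off the axis. A picture is of the moment at which its call begins: read the wrist's pose just before it. camera_params takes no time and is no camera call; for the wrist camera it gives the pose at the moment of the call.
- manip.job_done(): hands the job in; it is judged then, once.
The state is a dict: "time": time; "joint_pos": joint angles; "qvel": joint speeds; "joint_efforts": joint torques, N m; "eef_pos": TCP position; "ee_rot": TCP orientation; "contact_force": force on the tool from outside, world axes, zero at the start; "moment": the same for the moment, N m; "gripper_width": opening from 0.0 (shut) to 1.0 (fully open); "finger_force": force on a finger pad.
Only numpy, scipy, OpenCV 4.12 (cv2) and the standard library are available. Lean on these libraries where they do the work, as an engineer would, in place of code of your own. Each camera call takes 0.05 s, during which the arm holds its last target. There are 200 camera calls.

## Working session

There is one attempt and no reset: what is moved stays moved. The work goes in short steps, Python scripts to look and compute and a tool call to move; the robot and the scene stay as the last step left them, time stands still between calls to the robot, and variables do not carry over. Pictures are saved under pics/ and viewed, at most 10 in all, crops included, and the job is handed in when it is done.

Besides the shell and the picture viewer there is one more tool, called after "Emit:" by a JSON object that holds its "method" and its "body", one argument or row to a line. servo_tool: Moves the arm, as the interface text tells. Its arguments: {"type":"object","properties":{"commands":{"type":"array"},"grip_force":{"type":"number"}},"required":["commands"]}

```bash
mkdir -p pics; ls; python3 - <<'E'
from plant import manip, eyes
import cv2,json,numpy as np
np.set_printoptions(precision=4,suppress=True)
for n in ("side","top","wrist"):
    p=eyes.camera_params(n); im=eyes.get_image(n); cv2.imwrite(f"pics/{n}0.png",im)
    print(n,np.array(p["camera_matrix"]).tolist(),np.array(p["R"]),np.array(p["t"]), "C",-np.array(p["R"]).T@np.array(p["t"]))
a=cv2.imread("pics/side0.png");b=cv2.imread("pics/top0.png")
s=manip.sense();print(s["time"],s["eef_pos"],s["ee_rot"],s["gripper_width"])
E
```

```text
pics
side [[359.18729014399895, 0.0, 257.37834518830573], [0.0, 359.18729014399895, 189.57921405352434], [0.0, 0.0, 1.0]] [[-0.7513 -0.66    0.0024]
 [-0.3638  0.4111 -0.8358]
 [ 0.5507 -0.6288 -0.549 ]] [0.4499 0.2739 0.8829] C [-0.0486  0.7395  0.7126]
top [[444.3867109161434, 0.0, 249.2822524629045], [0.0, 444.3867109161434, 185.28458122494916], [0.0, 0.0, 1.0]] [[-0.004  -0.9999 -0.0103]
 [-0.9908  0.0054 -0.1353]
 [ 0.1354  0.0097 -0.9907]] [0.0899 0.535  1.2681] C [0.3587 0.0748 1.3297]
wrist [[297.3186396354542, 0.0, 258.2952662464723], [0.0, 297.3186396354542, 191.2116320996614], [0.0, 0.0, 1.0]] [[ 0.2493 -0.9684 -0.0034]
 [-0.9396 -0.2427  0.2411]
 [-0.2343 -0.0569 -0.9705]] [-0.6233 -0.0296  0.39  ] C [ 0.2189 -0.5886  0.3835]
0.15 [ 0.1556 -0.6049  0.2437] [[ 0.9685  0.2491 -0.0002]
 [ 0.2491 -0.9685  0.0015]
 [ 0.0002 -0.0015 -1.    ]] 0.998387659060025
```

View pics/top0.png

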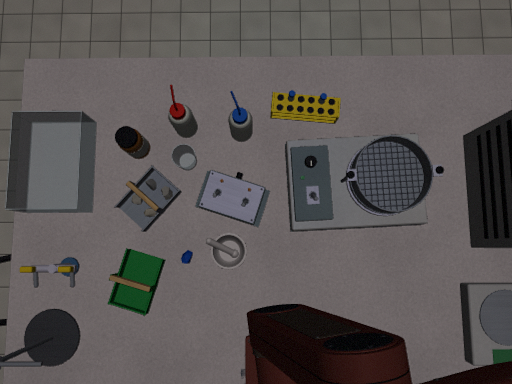

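View pics/side0.png

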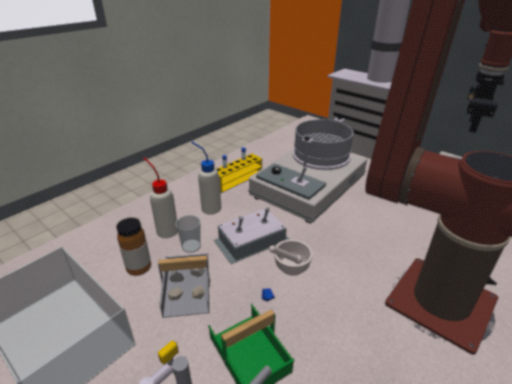

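Candidates: steel tray at top (147,198), versus the green look-alike tray at (136,281). The switch box is at (233,196), with its fan bat at about (217,192) and lamp bat at about (245,202). The shaker toggle is at (312,195). The blue lump at (187,257) is not part of the job. I choose the steel tray and will check it in a close crop.

```bash
python3 - <<'E'
import cv2,numpy as np
b=cv2.imread("pics/top0.png")
A=cv2.resize(b[158:238,108:278],None,fx=4.5,fy=4.5,interpolation=cv2.INTER_CUBIC)
cv2.imwrite("pics/cropA.png",np.clip(A*1.5,0,255).astype(np.uint8))
B=cv2.resize(b[125:235,280:450],None,fx=4.5,fy=4.5,interpolation=cv2.INTER_CUBIC)
cv2.imwrite("pics/cropB.png",np.clip(B*1.5,0,255).astype(np.uint8))
E
```

```text
(no output)
```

View pics/cropA.png

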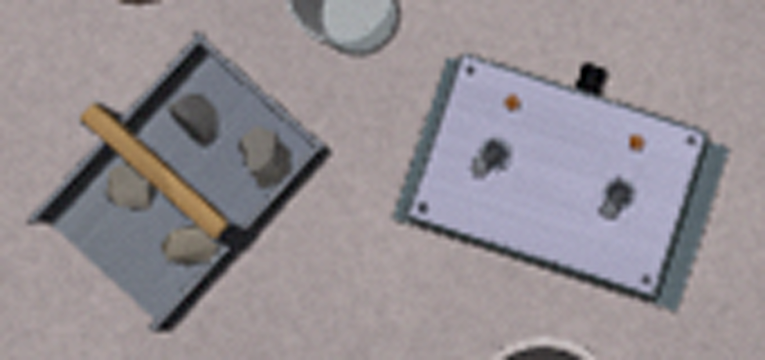

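View pics/cropB.png

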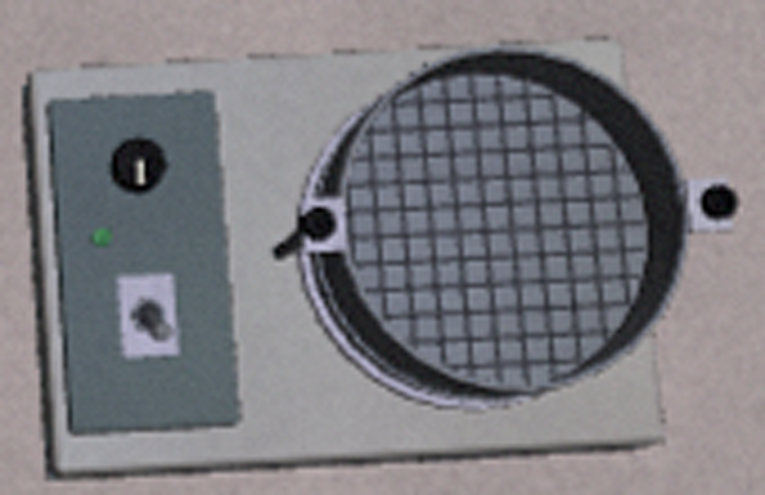

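Crop A shows the steel tray with four pale lumps. Its open front points lower left, and the grip bar runs from (90,110) to (230,235). The box's fan bat is at (490,158) with its lens at (512,103). Crop B shows the sieve mesh centred near (497,230), nuts at (318,225) and (718,202), and the shaker bat near (152,318). Next I'll turn these into positions.

```bash
cat > h.py <<'E'
import numpy as np
np.set_printoptions(precision=4,suppress=True)
from plant import manip, eyes
def ray(n,uv,p=None):
    p=p or eyes.camera_params(n); K=np.array(p["camera_matrix"]);R=np.array(p["R"]);t=np.array(p["t"])
    d=np.array([(uv[0]-K[0,2])/K[0,0],(uv[1]-K[1,2])/K[1,1],1.])
    if n=="wrist":
        r=np.hypot(d[0],d[1]); d=np.array([d[0]/r*np.sin(r),d[1]/r*np.sin(r),np.cos(r)])
    return -R.T@t, R.T@d
def onz(n,uv,z,p=None):
    c,d=ray(n,uv,p); return c+d*(z-c[2])/d[2]
def proj(n,X,p=None):
    p=p or eyes.camera_params(n); K=np.array(p["camera_matrix"])
    c=np.array(p["R"])@np.array(X)+np.array(p["t"])
    if n=="wrist":
        r=np.hypot(c[0],c[1]); c=np.array([c[0]/r,c[1]/r,0])*np.arctan2(r,c[2]); c[2]=1
    return K[0,0]*c[0]/c[2]+K[0,2],K[1,1]*c[1]/c[2]+K[1,2]
E
python3 - <<'E'
from h import *
A=lambda u,v,z:onz("top",(108+(u+.5)/4.5-.5,158+(v+.5)/4.5-.5),z)
B=lambda u,v,z:onz("top",(280+(u+.5)/4.5-.5,125+(v+.5)/4.5-.5),z)
bx=np.array([A(462,55,.053),A(707,130,.053),A(660,298,.053),A(412,218,.053)])
print("box",bx,bx.mean(0)); 
for e in (bx[0]-bx[1],bx[3]-bx[2],bx[0]-bx[3],bx[1]-bx[2]): print(np.linalg.norm(e),np.degrees(np.arctan2(e[1],e[0])))
print("lens",A(512,103,.057),A(637,142,.057))
c=[A(30,218,.042),A(160,328,.042),A(198,35,.042),A(328,150,.042)]
print("tray",c, np.linalg.norm(c[0]-c[1]),np.linalg.norm(c[2]-c[3]),np.linalg.norm(c[0]-c[2]))
g=[A(90,110,.105),A(232,235,.105)];print("grip",g,(g[0]+g[1])/2,np.linalg.norm(g[0]-g[1]))
print("sieve",B(497,230,.147),B(318,225,.215),B(718,202,.215),(B(318,225,.215)+B(718,202,.215))/2)
for q in ((30,70),(620,40),(662,438),(55,470)):print("base",B(*q,.09))
print("dial",B(138,165,.116),"plate",B(150,315,.1))
E
```

```text
box [[0.5793 0.2008 0.053 ]
 [0.5294 0.0425 0.053 ]
 [0.4216 0.0734 0.053 ]
 [0.4735 0.2321 0.053 ]] [0.5009 0.1372 0.053 ]
0.1659780829933228 72.50668415389889
0.16695417550517924 71.8987216146945
0.1103077855376497 -16.456347283336697
0.11210039400413897 -15.978720762198057
lens [0.5471 0.168  0.057 ] [0.5213 0.0876 0.057 ]
tray [array([0.4757, 0.4812, 0.042 ]), array([0.4044, 0.3948, 0.042 ]), array([0.5955, 0.3752, 0.042 ]), array([0.5191, 0.2886, 0.042 ])] 0.11207108082843263 0.11551862327681353 0.159939006535395
grip [array([0.537 , 0.4265, 0.105 ]), array([0.4589, 0.3363, 0.105 ])] [0.4979 0.3814 0.105 ] 0.11928836424695767
sieve [ 0.5442 -0.2918  0.147 ] [ 0.537  -0.1704  0.215 ] [ 0.5488 -0.3955  0.215 ] [ 0.5429 -0.2829  0.215 ]
base [ 0.6575 -0.0192  0.09  ]
base [ 0.6745 -0.3928  0.09  ]
base [ 0.4229 -0.4048  0.09  ]
base [ 0.4049 -0.0307  0.09  ]
dial [ 0.5909 -0.0828  0.116 ] plate [ 0.4996 -0.0902  0.1   ]
```

Emit:
{"method": "servo_tool", "body": {
  "commands": [
    {"xyz": [0,0,-0.03],"rotation": [0,0,0],"gripper": 255},
    {"xyz": [0,0,-0.03],"rotation": [0,0,0],"gripper": 255},
    {"xyz": [0,0,0],"rotation": [0,0,-0.146],"gripper": 255},
    {"xyz": [0,0,0],"rotation": [0,0,-0.146],"gripper": 255},
    {"xyz": [0,0,0],"rotation": [0,0,-0.146],"gripper": 255},
    {"xyz": [0,0,0],"rotation": [0,0,-0.146],"gripper": 255},
    {"xyz": [0,0,0],"rotation": [0,0,-0.146],"gripper": 255},
    {"xyz": [0,0,0],"rotation": [0,0,-0.146],"gripper": 255},
    {"xyz": [0,0,0],"rotation": [0,0,-0.146],"gripper": 255},
    {"xyz": [0.032,0.018,0],"rotation": [0,0,0],"gripper": 255},
    {"xyz": [0.032,0.018,0],"rotation": [0,0,0],"gripper": 255},
    {"xyz": [0.032,0.018,0],"rotation": [0,0,0],"gripper": 255},
    {"xyz": [0.032,0.018,0],"rotation": [0,0,0],"gripper": 255},
    {"xyz": [0.032,0.018,0],"rotation": [0,0,0],"gripper": 255},
    {"xyz": [0.032,0.018,0],"rotation": [0,0,0],"gripper": 255},
    {"xyz": [0.032,0.018,0],"rotation": [0,0,0],"gripper": 255},
    {"xyz": [0.032,0.018,0],"rotation": [0,0,0],"gripper": 255},
    {"xyz": [0.032,0.018,0],"rotation": [0,0,0],"gripper": 255},
    {"xyz": [0.032,0.018,0],"rotation": [0,0,0],"gripper": 255}
  ],
  "grip_force": 10
}}

```text
time: 2.05
eef_pos: [0.4223, -0.3507, 0.3043]
ee_rot: [[0.293, 0.956, -0.0], [0.956, -0.293, 0.0], [0.0, -0.0, -1.0]]
contact_force: [0.3, -0.3, 0.4]
gripper_width: 0.007
finger_force: 0.0
```

Emit:
{"method": "servo_tool", "body": {
  "commands": [
    {"xyz": [0.0375,-0.009,0],"rotation": [0,0,0],"gripper": 255},
    {"xyz": [0.0375,-0.009,0],"rotation": [0,0,0],"gripper": 255},
    {"xyz": [0.0375,-0.009,0],"rotation": [0,0,0],"gripper": 255},
    {"xyz": [0.0375,-0.009,0],"rotation": [0,0,0],"gripper": 255},
    {"xyz": [0.0375,-0.009,0],"rotation": [0,0,0],"gripper": 255},
    {"xyz": [0.0375,-0.009,0],"rotation": [0,0,0],"gripper": 255},
    {"xyz": [0.0375,-0.009,0],"rotation": [0,0,0],"gripper": 255},
    {"xyz": [0.0375,-0.009,0],"rotation": [0,0,0],"gripper": 255},
    {"xyz": [0.0375,-0.009,0],"rotation": [0,0,0],"gripper": 255},
    {"xyz": [0.0375,-0.009,0],"rotation": [0,0,0],"gripper": 255},
    {"xyz": [0.0375,-0.009,0],"rotation": [0,0,0],"gripper": 255},
    {"xyz": [0.0375,-0.009,0],"rotation": [0,0,0],"gripper": 255},
    {"xyz": [0.0375,-0.009,0],"rotation": [0,0,0],"gripper": 255},
    {"xyz": [0.0375,-0.009,0],"rotation": [0,0,0],"gripper": 255},
    {"xyz": [0,0,0],"rotation": [0,0,0],"gripper": 255},
    {"xyz": [0,0,0],"rotation": [0,0,0],"gripper": 255}
  ]
}}

```text
time: 3.65
eef_pos: [0.4542, 0.1874, 0.3041]
ee_rot: [[0.29, 0.957, -0.001], [0.957, -0.29, -0.001], [-0.001, -0.001, -1.0]]
contact_force: [-0.3, -0.5, -1.5]
gripper_width: 0.009
finger_force: 0.0
```

```bash
python3 - <<'E'
from h import *
import cv2
p=eyes.camera_params("wrist"); im=eyes.get_image("wrist")
print(p["R"],p["t"]); np.savez("w1.npz",R=p["R"],t=p["t"],camera_matrix=p["camera_matrix"])
for n,X in dict(fanpiv=(.513,.178,.058),fantip=(.513-.0168,.178+.005,.115),lamppiv=(.4885,.0977,.058),lens=(.547,.168,.057),grip=(.498,.3815,.105)).items(): print(n,proj("wrist",X,p))
cv2.imwrite("pics/w1.png",np.clip(cv2.resize(im,(800,600),interpolation=cv2.INTER_CUBIC)*1.4,0,255).astype(np.uint8))
E
```

```text
[[ 0.9569 -0.2903 -0.0025]
 [-0.2812 -0.9291  0.2404]
 [-0.0721 -0.2293 -0.9707]] [-0.3793  0.2587  0.5224]
fanpiv (np.float64(303.59632617111976), np.float64(163.2061214422082))
fantip (np.float64(295.65105702017894), np.float64(170.64989771296456))
lamppiv (np.float64(301.25489615691544), np.float64(223.26178138884237))
lens (np.float64(329.458718641894), np.float64(163.20623881435327))
grip (np.float64(246.34066685234785), np.float64(8.022824921467816))
```

View pics/w1.png

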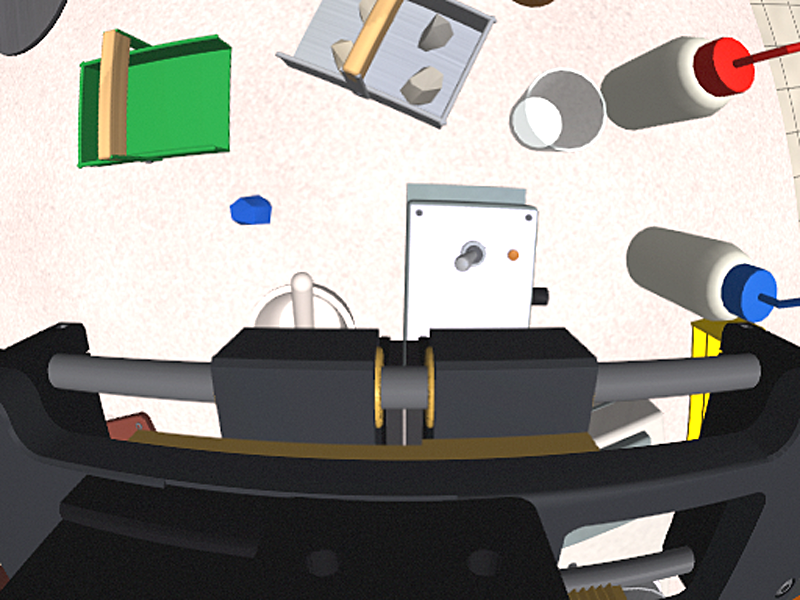

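The wrist view shows the fan pivot ring at (474,253), which is pixel (303.4,161.9) unscaled, and its lens at (513,255). Both match my predictions to about 1 px. The fan position holds, so I'll press it.

Emit:
{"method": "servo_tool", "body": {
  "commands": [
    {"xyz": [0.008,0.002,0.03],"rotation": [0,0,0],"gripper": 255},
    {"xyz": [0,0,0.03],"rotation": [0,0,0],"gripper": 255},
    {"xyz": [0,0,0.03],"rotation": [0,0,0],"gripper": 255},
    {"xyz": [0,0,0.03],"rotation": [0,0,0],"gripper": 255},
    {"xyz": [0,0,0.03],"rotation": [0,0,0],"gripper": 255},
    {"xyz": [0,0,0.02],"rotation": [0,0,0],"gripper": 255},
    {"xyz": [0,0,0.017],"rotation": [0,0,0],"gripper": 255},
    {"xyz": [0,0,0],"rotation": [0,0,0],"gripper": 255},
    {"xyz": [0,0.005,0],"rotation": [0,0,0],"gripper": 255},
    {"xyz": [0,0.005,0],"rotation": [0,0,0],"gripper": 255},
    {"xyz": [0,0.005,0],"rotation": [0,0,0],"gripper": 255},
    {"xyz": [0,0.005,0],"rotation": [0,0,0],"gripper": 255},
    {"xyz": [0,0.005,0],"rotation": [0,0,0],"gripper": 255}
  ]
}}

```text
time: 5.0
eef_pos: [0.4835, 0.1866, 0.1181]
ee_rot: [[0.293, 0.956, 0.001], [0.956, -0.293, 0.0], [0.0, 0.001, -1.0]]
contact_force: [-3.1, 2.0, 2.1]
gripper_width: 0.005
finger_force: 1.7
```

Emit:
{"method": "servo_tool", "body": {
  "commands": [
    {"xyz": [0,0.005,0],"rotation": [0,0,0],"gripper": 255},
    {"xyz": [0,0.005,0],"rotation": [0,0,0],"gripper": 255},
    {"xyz": [0,0.005,0],"rotation": [0,0,0],"gripper": 255},
    {"xyz": [0,0.005,0],"rotation": [0,0,0],"gripper": 255},
    {"xyz": [0,0,0],"rotation": [0,0,0],"gripper": 255}
  ]
}}

```text
time: 5.5
eef_pos: [0.5028, 0.1805, 0.1176]
ee_rot: [[0.293, 0.956, 0.001], [0.956, -0.293, -0.0], [0.0, 0.001, -1.0]]
contact_force: [0.0, -0.4, 0.6]
gripper_width: 0.002
finger_force: 0.0
```

```bash
python3 - <<'E'
from h import *
import cv2
im=eyes.get_image("side"); cv2.imwrite("pics/s1.png",cv2.resize(im[190:270,190:320],None,fx=6,fy=6,interpolation=cv2.INTER_CUBIC))
print(manip.sense()["contact_force"])
E
```

```text
[0.2014 0.9946 0.0819]
```

View pics/s1.png

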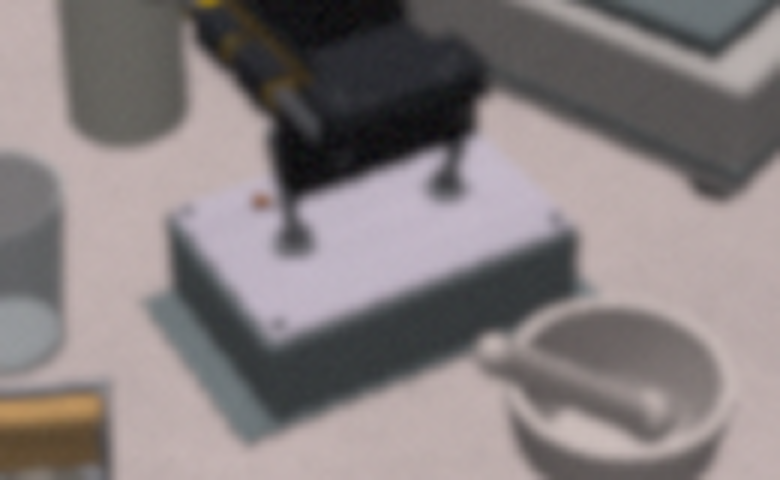

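The side crop shows the fan bat at (293,210) leaning away and the lamp bat still off. The force dropped to zero, so the fan bat snapped over. I'll retract and move toward the tray.

Emit:
{"method": "servo_tool", "body": {
  "commands": [
    {"xyz": [0,-0.0125,0],"rotation": [0,0,0],"gripper": 255},
    {"xyz": [0,-0.0125,0],"rotation": [0,0,0],"gripper": 255},
    {"xyz": [0,0,-0.035],"rotation": [0,0,0],"gripper": 255},
    {"xyz": [0,0,-0.04],"rotation": [0,0,0],"gripper": 255},
    {"xyz": [0,0,-0.04],"rotation": [0,0,0],"gripper": 255},
    {"xyz": [0,0,-0.04],"rotation": [0,0,0],"gripper": 0},
    {"xyz": [0,0,-0.035],"rotation": [0,0,0],"gripper": 0},
    {"xyz": [0,0,0],"rotation": [0,0,0.1425],"gripper": 0},
    {"xyz": [0,0,0],"rotation": [0,0,0.1425],"gripper": 0},
    {"xyz": [0,0,0],"rotation": [0,0,0.1425],"gripper": 0},
    {"xyz": [0.02,-0.0285,0],"rotation": [0,0,0],"gripper": 0},
    {"xyz": [0.02,-0.0285,0],"rotation": [0,0,0],"gripper": 0},
    {"xyz": [0.02,-0.0285,0],"rotation": [0,0,0],"gripper": 0},
    {"xyz": [0.02,-0.0285,0],"rotation": [0,0,0],"gripper": 0},
    {"xyz": [0,0,0],"rotation": [0,0,0],"gripper": 0},
    {"xyz": [0,0,0],"rotation": [0,0,0],"gripper": 0}
  ]
}}

```text
time: 7.15
eef_pos: [0.4442, 0.3241, 0.3072]
ee_rot: [[0.661, 0.751, -0.001], [0.751, -0.661, -0.001], [-0.001, -0.0, -1.0]]
contact_force: [0.8, -0.5, 0.8]
gripper_width: 0.927
finger_force: 0.0
```

```bash
python3 - <<'E'
from h import *
import cv2
p=eyes.camera_params("wrist"); im=eyes.get_image("wrist")
np.savez("w2.npz",R=p["R"],t=p["t"],camera_matrix=p["camera_matrix"])
cv2.imwrite("pics/w2raw.png",im)
h=cv2.cvtColor(im,cv2.COLOR_BGR2HSV)
m=cv2.inRange(h,(8,70,60),(28,255,255))
n,l,s,c=cv2.connectedComponentsWithStats(m)
for i in np.argsort(-s[1:,4])[:5]+1: 
    mm=np.uint8(l==i); r=cv2.minAreaRect(cv2.findContours(mm,0,2)[0][0]); print(s[i],c[i],r)
print("pred",proj("wrist",(.498,.3815,.105),p),manip.sense()["eef_pos"])
cv2.imwrite("pics/w2.png",np.clip(cv2.resize(im[:260],(800,406),interpolation=cv2.INTER_CUBIC)*1.4,0,255).astype(np.uint8))
E
```

```text
[ 220  264  265   31 2565] [357.4752 282.8152] ((352.200927734375, 282.4583435058594), (16.303638458251953, 265.2405090332031), 85.32862091064453)
[   0    0   53   76 2312] [18.0333 27.4464] ((26.0, 37.5), (75.0, 52.0), 90.0)
[ 252   56   13   98 1172] [257.5009 104.43  ] ((258.0, 104.5), (97.0, 12.0), 90.0)
[309   0  56  27 671] [331.4262  14.5365] ((334.8901062011719, 14.34957218170166), (55.57606506347656, 23.473257064819336), 8.841814994812012)
[ 88 175  33  34 627] [103.3222 192.681 ] ((103.50001525878906, 194.00001525878906), (39.80200958251953, 17.88854217529297), 63.43495178222656)
pred (np.float64(261.0964596969322), np.float64(107.42277489033631)) [0.4447 0.3234 0.3073]
```

View pics/w2.png

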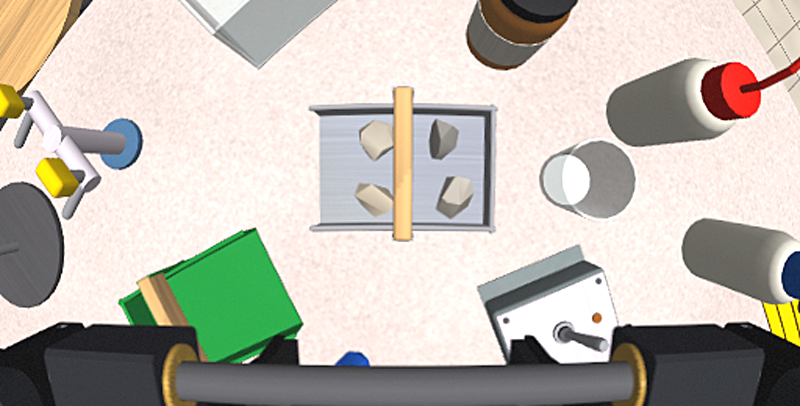

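```bash
python3 - <<'E'
from h import *
p=dict(np.load("w2.npz"))
a=onz("wrist",(257.7,56.5),.105,p);b=onz("wrist",(257.2,153),.105,p);g=(a+b)/2
print(a,b,g,np.linalg.norm(a-b),np.degrees(np.arctan2(*(a-b)[[1,0]])))
f=[onz("wrist",(u/1.5625,v/1.5625),.042,p) for u,v in((312,109),(312,230),(495,108),(495,230))]
print(f,[np.degrees(np.arctan2(*(d)[[1,0]])) for d in (f[2]-f[0],f[3]-f[1])],sum(f)/4)
s=manip.sense();R=np.array(s["ee_rot"]);print(R.T@(np.array([g[0],g[1],.093])-s["eef_pos"]))
c=np.array([.544,-.283]);
E
```

```text
[0.5345 0.4288 0.105 ] [0.4599 0.3449 0.105 ] [0.4972 0.3869 0.105 ] 0.11226614317214961 48.346397014510174
[array([0.473 , 0.4788, 0.042 ]), array([0.4009, 0.3988, 0.042 ]), array([0.5931, 0.3742, 0.042 ]), array([0.5224, 0.292 , 0.042 ])] [np.float64(-41.04913568740092), np.float64(-41.343608250863134)] [0.4974 0.3859 0.042 ]
[ 0.0825 -0.0027  0.2142]
```

Emit:
{"method": "servo_tool", "body": {
  "commands": [
    {"xyz": [0.027,-0.002,0],"rotation": [0,0,0],"gripper": 0},
    {"xyz": [0.027,0,0],"rotation": [0,0,0],"gripper": 0},
    {"xyz": [0.027,0,0.02],"rotation": [0,0,0],"gripper": 0},
    {"xyz": [0,0,0.04],"rotation": [0,0,0],"gripper": 0},
    {"xyz": [0,0,0.04],"rotation": [0,0,0],"gripper": 0},
    {"xyz": [0,0,0.04],"rotation": [0,0,0],"gripper": 0},
    {"xyz": [0,0,0.03],"rotation": [0,0,0],"gripper": 0},
    {"xyz": [0,0,0.025],"rotation": [0,0,0],"gripper": 0},
    {"xyz": [0,0,0.019],"rotation": [0,0,0],"gripper": 0},
    {"xyz": [0,0,0],"rotation": [0,0,0],"gripper": 150},
    {"xyz": [0,0,0],"rotation": [0,0,0],"gripper": 180},
    {"xyz": [0,0,0],"rotation": [0,0,0],"gripper": 200},
    {"xyz": [0,0,0],"rotation": [0,0,0],"gripper": 220},
    {"xyz": [0,0,0],"rotation": [0,0,0],"gripper": 255},
    {"xyz": [0,0,0],"rotation": [0,0,0],"gripper": 255},
    {"xyz": [0,0,0],"rotation": [0,0,0],"gripper": 255}
  ],
  "grip_force": 50
}}

```text
time: 8.8
eef_pos: [0.4979, 0.3857, 0.0939]
ee_rot: [[0.663, 0.749, 0.0], [0.749, -0.663, 0.0], [0.0, 0.0, -1.0]]
contact_force: [0.4, -0.9, -0.5]
gripper_width: 0.447
finger_force: 0.0
```

Emit:
{"method": "servo_tool", "body": {
  "commands": [
    {"xyz": [0,0,0],"rotation": [0,0,0],"gripper": 255},
    {"xyz": [0,0,0],"rotation": [0,0,0],"gripper": 255},
    {"xyz": [0,0,0],"rotation": [0,0,0],"gripper": 255},
    {"xyz": [0,0,0],"rotation": [0,0,0],"gripper": 255},
    {"xyz": [0,0,0],"rotation": [0,0,0],"gripper": 255}
  ]
}}

```text
time: 9.3
eef_pos: [0.4977, 0.3857, 0.0935]
ee_rot: [[0.663, 0.749, -0.0], [0.749, -0.663, 0.0], [-0.0, -0.0, -1.0]]
contact_force: [-0.2, 0.8, 0.1]
gripper_width: 0.157
finger_force: 50.0
```

Emit:
{"method": "servo_tool", "body": {
  "commands": [
    {"xyz": [0,0,-0.01],"rotation": [0,0,0],"gripper": 255},
    {"xyz": [0,0,-0.02],"rotation": [0,0,0],"gripper": 255},
    {"xyz": [0,0,-0.03],"rotation": [0,0,0],"gripper": 255},
    {"xyz": [0,0,-0.03],"rotation": [0,0,0],"gripper": 255},
    {"xyz": [0,0,-0.03],"rotation": [0,0,0],"gripper": 255},
    {"xyz": [0,0,-0.03],"rotation": [0,0,0],"gripper": 255},
    {"xyz": [0,0,-0.03],"rotation": [0,0,0],"gripper": 255},
    {"xyz": [0,0,-0.03],"rotation": [0,0,0],"gripper": 255},
    {"xyz": [0,0,-0.03],"rotation": [0,0,0],"gripper": 255},
    {"xyz": [0,0,-0.03],"rotation": [0,0,0],"gripper": 255},
    {"xyz": [0,0,-0.02],"rotation": [0,0,-0.04],"gripper": 255},
    {"xyz": [0,0,-0.015],"rotation": [0,0,-0.04],"gripper": 255},
    {"xyz": [0,0,0],"rotation": [0,0,-0.033],"gripper": 255},
    {"xyz": [0,0,0],"rotation": [0,0,0],"gripper": 255}
  ]
}}

```text
time: 10.7
eef_pos: [0.4977, 0.3853, 0.3989]
ee_rot: [[0.574, 0.819, 0.0], [0.819, -0.574, -0.0], [-0.0, 0.0, -1.0]]
contact_force: [-0.7, -0.2, -5.9]
gripper_width: 0.158
finger_force: 50.0
```

Emit:
{"method": "servo_tool", "body": {
  "commands": [
    {"xyz": [-0.0124,0.013,0],"rotation": [0,0,0],"gripper": 255},
    {"xyz": [-0.0242,0.0253,0],"rotation": [0,0,0],"gripper": 255},
    {"xyz": [-0.0242,0.0253,0],"rotation": [0,0,0],"gripper": 255},
    {"xyz": [-0.0242,0.0253,0],"rotation": [0,0,0],"gripper": 255},
    {"xyz": [-0.0242,0.0253,0],"rotation": [0,0,0],"gripper": 255},
    {"xyz": [-0.0242,0.0253,0],"rotation": [0,0,0],"gripper": 255},
    {"xyz": [-0.0242,0.0253,0],"rotation": [0,0,0],"gripper": 255},
    {"xyz": [-0.0242,0.0253,0],"rotation": [0,0,0],"gripper": 255},
    {"xyz": [-0.0242,0.0253,0],"rotation": [0,0,0],"gripper": 255},
    {"xyz": [-0.0242,0.0253,0],"rotation": [0,0,0],"gripper": 255},
    {"xyz": [-0.0242,0.0253,0],"rotation": [0,0,0],"gripper": 255}
  ]
}}

```text
time: 11.8
eef_pos: [0.5689, 0.0223, 0.3976]
ee_rot: [[0.575, 0.818, -0.002], [0.818, -0.575, -0.0], [-0.001, -0.001, -1.0]]
contact_force: [0.2, -0.1, -4.6]
gripper_width: 0.16
finger_force: 50.0
```

Emit:
{"method": "servo_tool", "body": {
  "commands": [
    {"xyz": [-0.0242,0.0253,0],"rotation": [0,0,0],"gripper": 255},
    {"xyz": [-0.0242,0.0253,0],"rotation": [0,0,0],"gripper": 255},
    {"xyz": [-0.0242,0.0253,0],"rotation": [0,0,0],"gripper": 255},
    {"xyz": [-0.0242,0.0253,0],"rotation": [0,0,0],"gripper": 255},
    {"xyz": [-0.0242,0.0253,0],"rotation": [0,0,0],"gripper": 255},
    {"xyz": [-0.0242,0.0253,0],"rotation": [0,0,0],"gripper": 255},
    {"xyz": [-0.0242,0.0253,0],"rotation": [0,0,0],"gripper": 255},
    {"xyz": [-0.0242,0.0253,0],"rotation": [0,0,0],"gripper": 255},
    {"xyz": [-0.0242,0.0253,0],"rotation": [0,0,0],"gripper": 255},
    {"xyz": [-0.0242,0.0253,0],"rotation": [0,0,0],"gripper": 255},
    {"xyz": [-0.0124,0.013,0],"rotation": [0,0,0],"gripper": 255},
    {"xyz": [-0.0124,0.013,0],"rotation": [0,0,0],"gripper": 255},
    {"xyz": [0,0,0],"rotation": [0,0,0],"gripper": 255},
    {"xyz": [0,0,0],"rotation": [0,0,0],"gripper": 255}
  ]
}}

```text
time: 13.2
eef_pos: [0.644, -0.3546, 0.397]
ee_rot: [[0.575, 0.818, -0.002], [0.818, -0.575, 0.002], [0.0, -0.003, -1.0]]
contact_force: [-0.5, -0.0, -5.8]
gripper_width: 0.155
finger_force: 50.0
```

```bash
python3 - <<'E'
from h import *
import cv2
s=manip.sense();print(s["joint_pos"],s["eef_pos"],s["contact_force"])
im=eyes.get_image("side"); w=eyes.get_image("wrist")
o=np.vstack([cv2.resize(im[40:260,130:450],(510,350)),cv2.resize(w[:250],(510,249))])
cv2.imwrite("pics/s2.png",np.clip(o*1.2,0,255).astype(np.uint8))
E
```

```text
[-0.6105  0.4607  0.9458  0.      1.738   0.0027] [ 0.644  -0.3546  0.397 ] [-0.5493 -0.008  -5.7952]
```

View pics/s2.png

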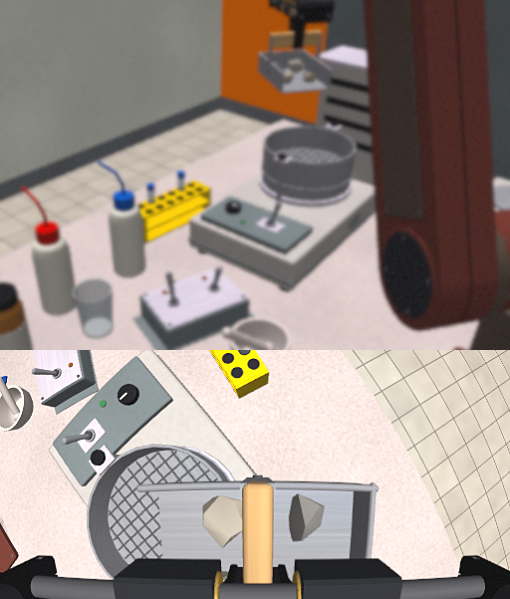

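The side view shows the tray level above the sieve. The wrist view shows stones still in it, its lip over the mesh, and the fan thrown. The wrist force of 5.8 N matches the loaded tray. Next I lower it and pour about the lip.

Emit:
{"method": "servo_tool", "body": {
  "commands": [
    {"xyz": [0,0,0.015],"rotation": [0,0,0],"gripper": 255},
    {"xyz": [0,0,0.025],"rotation": [0,0,0],"gripper": 255},
    {"xyz": [0,0,0.025],"rotation": [0,0,0],"gripper": 255},
    {"xyz": [0,0,0.012],"rotation": [0,0,0],"gripper": 255},
    {"xyz": [0,0,0],"rotation": [0,0,0],"gripper": 255},
    {"xyz": [0,-0.0082,-0.0066],"rotation": [-0.0873,0,0],"gripper": 255},
    {"xyz": [0,-0.0082,-0.0066],"rotation": [-0.0873,0,0],"gripper": 255},
    {"xyz": [0,-0.0082,-0.0066],"rotation": [-0.0873,0,0],"gripper": 255},
    {"xyz": [0,-0.0082,-0.0066],"rotation": [-0.0873,0,0],"gripper": 255},
    {"xyz": [0,0,0],"rotation": [0,0,0],"gripper": 255}
  ]
}}

```text
time: 14.3
eef_pos: [0.6134, -0.3311, 0.3444]
ee_rot: [[0.573, 0.77, 0.28], [0.819, -0.539, -0.196], [0.0, 0.342, -0.94]]
contact_force: [-0.5, 0.0, -4.7]
gripper_width: 0.156
finger_force: 50.0
```

```bash
python3 - <<'E'
from h import *
s=manip.sense();R=np.array(s["ee_rot"]);l=np.array(s["eef_pos"])+R@np.array([0,-.08,.09]);d=l-np.array([.544,-.283,.202])
print("lip",l,"outward",d[0]*.819-d[1]*.574,"left",d[0]*.574+d[1]*.819,"tilt",np.degrees(np.arccos(-R[2,2])),s["contact_force"])
E
```

```text
lip [ 0.5771 -0.3057  0.2325] outward 0.04010862099220805 left 0.0004226375801620712 tilt 20.003577396676533 [-0.5182  0.0008 -4.7217]
```

Emit:
{"method": "servo_tool", "body": {
  "commands": [
    {"xyz": [0,-0.0055,-0.0046],"rotation": [-0.06,0,0],"gripper": 255},
    {"xyz": [0,-0.0055,-0.0046],"rotation": [-0.06,0,0],"gripper": 255},
    {"xyz": [0,-0.0055,-0.0046],"rotation": [-0.06,0,0],"gripper": 255},
    {"xyz": [0,-0.0055,-0.0046],"rotation": [-0.06,0,0],"gripper": 255},
    {"xyz": [0,-0.0055,-0.0046],"rotation": [-0.06,0,0],"gripper": 255},
    {"xyz": [0,-0.0055,-0.0046],"rotation": [-0.06,0,0],"gripper": 255},
    {"xyz": [0,-0.0055,-0.0046],"rotation": [-0.06,0,0],"gripper": 255},
    {"xyz": [0,-0.0055,-0.0046],"rotation": [-0.06,0,0],"gripper": 255},
    {"xyz": [0,-0.0055,-0.0046],"rotation": [-0.06,0,0],"gripper": 255},
    {"xyz": [0,-0.0055,-0.0046],"rotation": [-0.06,0,0],"gripper": 255},
    {"xyz": [0,-0.0055,-0.0046],"rotation": [-0.06,0,0],"gripper": 255},
    {"xyz": [0,-0.0055,-0.0046],"rotation": [-0.06,0,0],"gripper": 255},
    {"xyz": [0,0,0],"rotation": [0,0,0],"gripper": 255},
    {"xyz": [0,0,0],"rotation": [0,0,0],"gripper": 255},
    {"xyz": [0,0,0],"rotation": [0,0,0],"gripper": 255},
    {"xyz": [0,0,0],"rotation": [0,0,0],"gripper": 255},
    {"xyz": [0,0,0],"rotation": [0,0,0],"gripper": 255}
  ]
}}

```text
time: 16.0
eef_pos: [0.5471, -0.2856, 0.3457]
ee_rot: [[0.574, 0.393, 0.718], [0.819, -0.276, -0.504], [0.0, 0.877, -0.481]]
contact_force: [-1.1, -0.3, -3.0]
gripper_width: 0.157
finger_force: 50.0
```

```bash
python3 - <<'E'
from h import *
import cv2
s=manip.sense();R=np.array(s["ee_rot"]);l=np.array(s["eef_pos"])+R@np.array([0,-.08,.09])
print("lip",l,"tilt",np.degrees(np.arccos(-R[2,2])),s["contact_force"],s["joint_pos"])
im=eyes.get_image("side"); w=eyes.get_image("wrist"); t=eyes.get_image("top")
o=np.vstack([cv2.resize(im[40:260,130:450],(436,300)),cv2.resize(w[:300],(436,256))])
cv2.imwrite("pics/s3.png",np.clip(o*1.2,0,255).astype(np.uint8)); cv2.imwrite("pics/t3.png",t)
E
```

```text
lip [ 0.5802 -0.3088  0.2323] tilt 61.27432498950203 [-1.0895 -0.3278 -2.9902] [-0.6064 -0.48    2.2818 -0.017   0.2704  0.019 ]
```

View pics/s3.png

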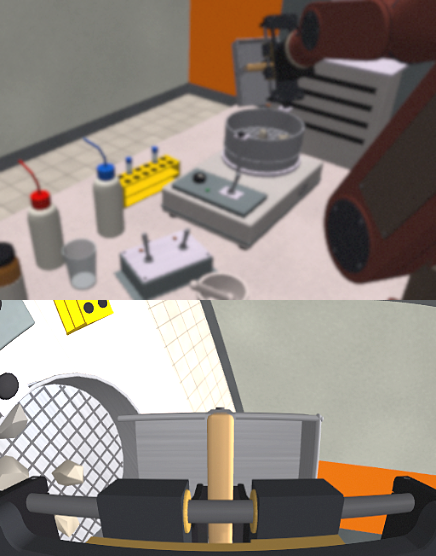

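The wrist view shows an empty tray and stones on the mesh. The wrist force of 3.0 N matches the empty tray. I'll level it and take it back to its original spot.

Emit:
{"method": "servo_tool", "body": {
  "commands": [
    {"xyz": [0,0.0175,-0.0096],"rotation": [0,0,0],"gripper": 255},
    {"xyz": [0,0.0175,-0.0096],"rotation": [0,0,0],"gripper": 255},
    {"xyz": [0,0.0175,-0.0096],"rotation": [0,0,0],"gripper": 255},
    {"xyz": [0,0,0],"rotation": [0.1336,0,0],"gripper": 255},
    {"xyz": [0,0,0],"rotation": [0.1336,0,0],"gripper": 255},
    {"xyz": [0,0,0],"rotation": [0.1336,0,0],"gripper": 255},
    {"xyz": [0,0,0],"rotation": [0.1336,0,0],"gripper": 255},
    {"xyz": [0,0,0],"rotation": [0.1336,0,0],"gripper": 255},
    {"xyz": [0,0,0],"rotation": [0.1336,0,0],"gripper": 255},
    {"xyz": [0,0,0],"rotation": [0.1336,0,0],"gripper": 255},
    {"xyz": [0,0,0],"rotation": [0.1336,0,0],"gripper": 255},
    {"xyz": [0,0,0],"rotation": [0,0,0],"gripper": 255}
  ]
}}

```text
time: 17.35
eef_pos: [0.5484, -0.287, 0.4004]
ee_rot: [[0.575, 0.818, -0.005], [0.818, -0.575, 0.004], [-0.0, -0.007, -1.0]]
contact_force: [0.6, -0.0, -3.1]
gripper_width: 0.158
finger_force: 50.0
```

Emit:
{"method": "servo_tool", "body": {
  "commands": [
    {"xyz": [0.0135,-0.0115,0],"rotation": [0,0,0],"gripper": 255},
    {"xyz": [0.0275,-0.0224,0],"rotation": [0,0,0],"gripper": 255},
    {"xyz": [0.0275,-0.0224,0],"rotation": [0,0,0],"gripper": 255},
    {"xyz": [0.0275,-0.0224,0],"rotation": [0,0,0],"gripper": 255},
    {"xyz": [0.0275,-0.0224,0],"rotation": [0,0,0],"gripper": 255},
    {"xyz": [0.0275,-0.0224,0],"rotation": [0,0,0],"gripper": 255},
    {"xyz": [0.0275,-0.0224,0],"rotation": [0,0,0],"gripper": 255},
    {"xyz": [0.0275,-0.0224,0],"rotation": [0,0,0],"gripper": 255},
    {"xyz": [0.0275,-0.0224,0],"rotation": [0,0,0],"gripper": 255},
    {"xyz": [0.0275,-0.0224,0],"rotation": [0,0,0],"gripper": 255}
  ]
}}

```text
time: 18.35
eef_pos: [0.5206, 0.0533, 0.4061]
ee_rot: [[0.573, 0.819, 0.007], [0.819, -0.573, -0.0], [0.004, 0.006, -1.0]]
contact_force: [1.1, -0.1, -2.5]
gripper_width: 0.155
finger_force: 50.0
```

Emit:
{"method": "servo_tool", "body": {
  "commands": [
    {"xyz": [0.0275,-0.0224,0],"rotation": [0,0,0],"gripper": 255},
    {"xyz": [0.0275,-0.0224,0],"rotation": [0,0,0],"gripper": 255},
    {"xyz": [0.0275,-0.0224,0],"rotation": [0,0,0],"gripper": 255},
    {"xyz": [0.0275,-0.0224,0],"rotation": [0,0,0],"gripper": 255},
    {"xyz": [0.0275,-0.0224,0],"rotation": [0,0,0],"gripper": 255},
    {"xyz": [0.0275,-0.0224,0],"rotation": [0,0,0],"gripper": 255},
    {"xyz": [0.0275,-0.0224,0],"rotation": [0,0,0],"gripper": 255},
    {"xyz": [0.0275,-0.0224,0],"rotation": [0,0,0],"gripper": 255},
    {"xyz": [0.0275,-0.0224,0],"rotation": [0,0,0.04],"gripper": 255},
    {"xyz": [0.0135,-0.0115,0],"rotation": [0,0,0.04],"gripper": 255},
    {"xyz": [0,0,0],"rotation": [0,0,0.033],"gripper": 255},
    {"xyz": [0,0,0],"rotation": [0,0,0],"gripper": 255},
    {"xyz": [0,0,0],"rotation": [0,0,0],"gripper": 255}
  ]
}}

```text
time: 19.65
eef_pos: [0.497, 0.387, 0.406]
ee_rot: [[0.662, 0.75, 0.004], [0.75, -0.662, 0.002], [0.004, 0.001, -1.0]]
contact_force: [-0.2, -0.3, -2.0]
gripper_width: 0.153
finger_force: 50.0
```

```bash
python3 - <<'E'
from h import *
import cv2
s=manip.sense();R=np.array(s["ee_rot"]);print(s["eef_pos"],R,s["contact_force"]); print(R.T@(np.array([.4977,.3857,.0937])-s["eef_pos"]))
t=eyes.get_image("top"); cv2.imwrite("pics/t4.png",t)
a=cv2.resize(t[125:235,270:450],None,fx=4,fy=4,interpolation=cv2.INTER_CUBIC)
cv2.imwrite("pics/t4c.png",np.clip(a*1.5,0,255).astype(np.uint8))
E
```

```text
[0.497 0.387 0.406] [[ 0.6616  0.7498  0.0036]
 [ 0.7498 -0.6616  0.0018]
 [ 0.0037  0.0015 -1.    ]] [-0.1504 -0.3081 -1.9643]
[-0.0017  0.0009  0.3123]
```

View pics/t4c.png

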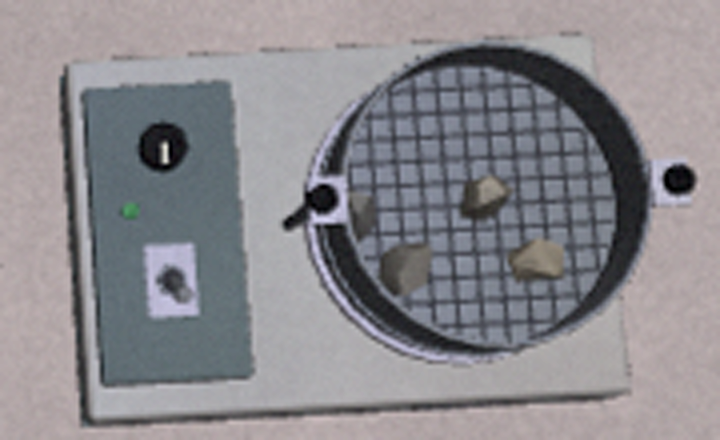

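The crop shows all four stones on the mesh, at (360,212), (405,268), (485,197) and (538,258). Next is setting the tray down; the picture budget is used up, so I'll rely on numbers from here.

Emit:
{"method": "servo_tool", "body": {
  "commands": [
    {"xyz": [-0.002,0.001,0.02],"rotation": [0,0,0],"gripper": 255},
    {"xyz": [0,0,0.035],"rotation": [0,0,0],"gripper": 255},
    {"xyz": [0,0,0.04],"rotation": [0,0,0],"gripper": 255},
    {"xyz": [0,0,0.04],"rotation": [0,0,0],"gripper": 255},
    {"xyz": [0,0,0.04],"rotation": [0,0,0],"gripper": 255},
    {"xyz": [0,0,0.04],"rotation": [0,0,0],"gripper": 255},
    {"xyz": [0,0,0.035],"rotation": [0,0,0],"gripper": 255},
    {"xyz": [0,0,0.025],"rotation": [0,0,0],"gripper": 255},
    {"xyz": [0,0,0.015],"rotation": [0,0,0],"gripper": 255},
    {"xyz": [0,0,0.009],"rotation": [0,0,0],"gripper": 255},
    {"xyz": [0,0,0.006],"rotation": [0,0,0],"gripper": 255},
    {"xyz": [0,0,0.003],"rotation": [0,0,0],"gripper": 255},
    {"xyz": [0,0,0],"rotation": [0,0,0],"gripper": 255},
    {"xyz": [0,0,0],"rotation": [0,0,0],"gripper": 255}
  ]
}}

```text
time: 21.1
eef_pos: [0.4982, 0.3852, 0.0977]
ee_rot: [[0.663, 0.749, 0.002], [0.749, -0.663, 0.001], [0.002, 0.001, -1.0]]
contact_force: [-0.2, 0.7, -1.9]
gripper_width: 0.156
finger_force: 50.0
```

Emit:
{"method": "servo_tool", "body": {
  "commands": [
    {"xyz": [0,0,0.002],"rotation": [0,0,0],"gripper": 255},
    {"xyz": [0,0,0.001],"rotation": [0,0,0],"gripper": 255},
    {"xyz": [0,0,0.001],"rotation": [0,0,0],"gripper": 255},
    {"xyz": [0,0,0.0005],"rotation": [0,0,0],"gripper": 255},
    {"xyz": [0,0,0],"rotation": [0,0,0],"gripper": 255},
    {"xyz": [0,0,0],"rotation": [0,0,0],"gripper": 255}
  ]
}}

```text
time: 21.7
eef_pos: [0.4977, 0.3849, 0.0934]
ee_rot: [[0.663, 0.749, 0.001], [0.749, -0.663, -0.0], [0.0, 0.001, -1.0]]
contact_force: [-3.4, -1.5, 6.6]
gripper_width: 0.159
finger_force: 50.0
```

Emit:
{"method": "servo_tool", "body": {
  "commands": [
    {"xyz": [0,0,0],"rotation": [0,0,0],"gripper": 0},
    {"xyz": [0,0,0],"rotation": [0,0,0],"gripper": 0},
    {"xyz": [0,0,0],"rotation": [0,0,0],"gripper": 0},
    {"xyz": [0,0,0],"rotation": [0,0,0],"gripper": 0},
    {"xyz": [0,0,0],"rotation": [0,0,0],"gripper": 0},
    {"xyz": [0,0,0],"rotation": [0,0,0],"gripper": 0},
    {"xyz": [0,0,0],"rotation": [0,0,0],"gripper": 0},
    {"xyz": [0,0,0],"rotation": [0,0,0],"gripper": 0},
    {"xyz": [0,0,-0.01],"rotation": [0,0,0],"gripper": 0},
    {"xyz": [0,0,-0.02],"rotation": [0,0,0],"gripper": 0},
    {"xyz": [0,0,-0.03],"rotation": [0,0,0],"gripper": 0},
    {"xyz": [0,0,-0.04],"rotation": [0,0,0],"gripper": 0},
    {"xyz": [0,0,-0.04],"rotation": [0,0,0],"gripper": 255},
    {"xyz": [0,0,-0.04],"rotation": [0,0,0],"gripper": 255},
    {"xyz": [0,0,-0.04],"rotation": [0,0,0],"gripper": 255}
  ],
  "grip_force": 10
}}

```text
time: 23.2
eef_pos: [0.4973, 0.3847, 0.3147]
ee_rot: [[0.663, 0.749, 0.001], [0.749, -0.663, 0.0], [0.001, 0.001, -1.0]]
contact_force: [0.7, -0.1, 0.2]
gripper_width: 0.808
finger_force: 0.0
```

Emit:
{"method": "servo_tool", "body": {
  "commands": [
    {"xyz": [0,0,0],"rotation": [0,0,-0.129],"gripper": 255},
    {"xyz": [0,0,0],"rotation": [0,0,-0.129],"gripper": 255},
    {"xyz": [0,0,0],"rotation": [0,0,-0.129],"gripper": 255},
    {"xyz": [0,0,0],"rotation": [0,0,-0.129],"gripper": 255},
    {"xyz": [0,0,0],"rotation": [0,0,-0.129],"gripper": 255},
    {"xyz": [0,0,0],"rotation": [0,0,-0.129],"gripper": 255},
    {"xyz": [-0.0338,-0.0059,0],"rotation": [0,0,0],"gripper": 255},
    {"xyz": [-0.0338,-0.0059,0],"rotation": [0,0,0],"gripper": 255},
    {"xyz": [-0.0338,-0.0059,0],"rotation": [0,0,0],"gripper": 255},
    {"xyz": [-0.0338,-0.0059,0],"rotation": [0,0,0],"gripper": 255},
    {"xyz": [-0.0338,-0.0059,0],"rotation": [0,0,0],"gripper": 255},
    {"xyz": [-0.0338,-0.0059,0],"rotation": [0,0,0],"gripper": 255},
    {"xyz": [-0.0338,-0.0059,0],"rotation": [0,0,0],"gripper": 255},
    {"xyz": [-0.0338,-0.0059,0],"rotation": [0,0,0],"gripper": 255},
    {"xyz": [-0.0338,-0.0059,0],"rotation": [0,0,0],"gripper": 255},
    {"xyz": [-0.0338,-0.0059,0],"rotation": [0,0,0],"gripper": 255},
    {"xyz": [-0.0338,-0.0059,0],"rotation": [0,0,0],"gripper": 255},
    {"xyz": [-0.0338,-0.0059,0],"rotation": [0,0,0],"gripper": 255},
    {"xyz": [-0.0338,-0.0059,0],"rotation": [0,0,0],"gripper": 255},
    {"xyz": [-0.0338,-0.0059,0],"rotation": [0,0,0],"gripper": 255}
  ]
}}

```text
time: 25.2
eef_pos: [0.438, -0.0932, 0.3132]
ee_rot: [[-0.05, 0.999, 0.002], [0.999, 0.05, -0.001], [-0.001, 0.002, -1.0]]
contact_force: [0.7, -0.7, 0.2]
gripper_width: 0.008
finger_force: 0.0
```

Emit:
{"method": "servo_tool", "body": {
  "commands": [
    {"xyz": [0,0,0],"rotation": [0,0,0],"gripper": 255},
    {"xyz": [0,0,0],"rotation": [0,0,0],"gripper": 255}
  ]
}}

```text
time: 25.4
eef_pos: [0.4383, -0.0924, 0.3128]
ee_rot: [[-0.047, 0.999, 0.001], [0.999, 0.047, -0.0], [-0.0, 0.001, -1.0]]
contact_force: [0.3, -1.1, -0.1]
gripper_width: 0.008
finger_force: 0.0
```

```bash
python3 - <<'E'
from h import *
import cv2
t=cv2.imread("pics/top0.png"); cur=eyes.get_image("top")
# tray bar now vs before (top view)
for im in (t,cur):
    h=cv2.cvtColor(im[150:240,105:190],cv2.COLOR_BGR2HSV); m=cv2.inRange(h,(8,90,60),(28,255,255))
    n,l,s,c=cv2.connectedComponentsWithStats(m); i=1+np.argmax(s[1:,4]); print("bar",s[i],c[i]+[105,150])
# white toggle plate, green lamp, dial in t4
q=cv2.imread("pics/t4.png")[125:235,285:345]; h=cv2.cvtColor(q,cv2.COLOR_BGR2HSV)
m=cv2.inRange(h,(60,120,40),(75,255,255)) 
pl=np.uint8((q.min(2)>125))*255; pl[:,:20]=pl[:,20:][:, :0].sum() if 0 else pl[:,:20]
n,l,s,c=cv2.connectedComponentsWithStats(pl)
for i in range(1,n):
    if 30<s[i,4]<400: x,y,w,hh=s[i,:4]; print("plate",s[i],onz("top",(285+x+w/2-.5,125+y+hh/2-.5),.1))
print(np.percentile(q[55:85,15:45].min(2),[10,50,90]))
s=manip.sense();print(s["eef_pos"],s["joint_pos"])
E
```

```text
bar [ 21  31  32  30 196] [141.9082 195.5357]
bar [ 22  31  32  30 203] [142.5222 195.202 ]
[ 64.  67. 120.]
[ 0.4384 -0.0917  0.3127] [-0.3829 -0.2563  1.8702  0.0004  1.5267 -0.4317]
```

Emit:
{"method": "servo_tool", "body": {
  "commands": [
    {"xyz": [0,0,0.03],"rotation": [0,0,0],"gripper": 255},
    {"xyz": [0,0,0.035],"rotation": [0,0,0],"gripper": 255},
    {"xyz": [0,0,0.035],"rotation": [0,0,0],"gripper": 255},
    {"xyz": [0,0,0.03],"rotation": [0,0,0],"gripper": 255},
    {"xyz": [0,0,0.018],"rotation": [0,0,0],"gripper": 255},
    {"xyz": [0,0,0],"rotation": [0,0,0],"gripper": 255},
    {"xyz": [0,0.005,0],"rotation": [0,0,0],"gripper": 255},
    {"xyz": [0,0.005,0],"rotation": [0,0,0],"gripper": 255},
    {"xyz": [0,0.005,0],"rotation": [0,0,0],"gripper": 255},
    {"xyz": [0,0.005,0],"rotation": [0,0,0],"gripper": 255},
    {"xyz": [0,0.005,0],"rotation": [0,0,0],"gripper": 255},
    {"xyz": [0,0.005,0],"rotation": [0,0,0],"gripper": 255}
  ]
}}

```text
time: 26.65
eef_pos: [0.4687, -0.0905, 0.1643]
ee_rot: [[-0.05, 0.999, -0.0], [0.999, 0.05, -0.0], [-0.0, -0.0, -1.0]]
contact_force: [-3.9, 0.2, 2.3]
gripper_width: 0.004
finger_force: 1.6
```

Emit:
{"method": "servo_tool", "body": {
  "commands": [
    {"xyz": [0,0.005,0],"rotation": [0,0,0],"gripper": 255},
    {"xyz": [0,0.005,0],"rotation": [0,0,0],"gripper": 255}
  ]
}}

```text
time: 26.85
eef_pos: [0.4786, -0.09, 0.164]
ee_rot: [[-0.049, 0.999, -0.0], [0.999, 0.049, -0.0], [-0.0, -0.0, -1.0]]
contact_force: [-2.0, -0.7, 1.0]
gripper_width: 0.004
finger_force: 0.6
```

Emit:
{"method": "servo_tool", "body": {
  "commands": [
    {"xyz": [0,0.004,0],"rotation": [0,0,0],"gripper": 255},
    {"xyz": [0,0.004,0],"rotation": [0,0,0],"gripper": 255},
    {"xyz": [0,0,0],"rotation": [0,0,0],"gripper": 255}
  ]
}}

```text
time: 27.15
eef_pos: [0.487, -0.0896, 0.1641]
ee_rot: [[-0.05, 0.999, 0.001], [0.999, 0.05, -0.0], [-0.0, 0.001, -1.0]]
contact_force: [-0.7, 0.1, 0.7]
gripper_width: 0.005
finger_force: 0.0
```

Emit:
{"method": "servo_tool", "body": {
  "commands": [
    {"xyz": [0,-0.01,0],"rotation": [0,0,0],"gripper": 255},
    {"xyz": [0,-0.015,0],"rotation": [0,0,0],"gripper": 255},
    {"xyz": [0,-0.015,0],"rotation": [0,0,0],"gripper": 255},
    {"xyz": [0,0,-0.035],"rotation": [0,0,0],"gripper": 255},
    {"xyz": [0,0,-0.04],"rotation": [0,0,0],"gripper": 255},
    {"xyz": [0,0,-0.04],"rotation": [0,0,0],"gripper": 255},
    {"xyz": [0,0,-0.035],"rotation": [0,0,0],"gripper": 255},
    {"xyz": [-0.02,0,0],"rotation": [0,0,0],"gripper": 255},
    {"xyz": [-0.03,0,0],"rotation": [0,0,0],"gripper": 255},
    {"xyz": [-0.03,0,0],"rotation": [0,0,0],"gripper": 255},
    {"xyz": [-0.03,0,0],"rotation": [0,0,0],"gripper": 255},
    {"xyz": [0,0,0],"rotation": [0,0,0],"gripper": 255},
    {"xyz": [0,0,0],"rotation": [0,0,0],"gripper": 255}
  ]
}}

```text
time: 28.45
eef_pos: [0.4511, -0.2015, 0.3137]
ee_rot: [[-0.048, 0.999, -0.0], [0.999, 0.048, 0.001], [0.001, -0.0, -1.0]]
contact_force: [0.1, 1.0, 0.5]
gripper_width: 0.003
finger_force: 0.0
```

```bash
python3 - <<'E'
from h import *
import cv2
a=cv2.imread("pics/side0.png"); b=eyes.get_image("side"); cv2.imwrite("pics/s5.png",b)
tp=lambda P,yaw,th:np.array(P)+.06*.85*np.array([np.sin(th)*np.cos(yaw),np.sin(th)*np.sin(yaw),np.cos(th)])
for n,P,y in (("fan",(.513,.178,.058),-.297),("lamp",(.4885,.0977,.058),-.297),("shaker",(.498,-.089,.104),.05)):
    for st,th in (("off",-.3),("on",.3)):
        u,v=np.round(proj("side",tp(P,y,th))).astype(int)
        g=lambda im:im[v-1:v+2,u-1:u+2].min(2).mean().round(1)
        print(n,st,(u,v),"before",g(a),"now",g(b))
g=lambda im:cv2.GaussianBlur(im,(5,5),0).astype(int)
w=eyes.get_image("top"); t=cv2.imread("pics/top0.png")
d=(np.abs(g(w)-g(t)).max(2)>30).astype(np.uint8); n,l,s,c=cv2.connectedComponentsWithStats(d)
print([(x.tolist()) for x in s[1:] if x[4]>8]); print(manip.sense()["eef_pos"],manip.sense()["contact_force"])
E
```

```text
fan off (np.int64(241), np.int64(218)) before 111.8 now 176.0
fan on (np.int64(236), np.int64(213)) before 166.3 now 97.3
lamp off (np.int64(267), np.int64(209)) before 107.0 now 112.9
lamp on (np.int64(261), np.int64(203)) before 162.6 now 171.1
shaker off (np.int64(304), np.int64(168)) before 102.1 now 130.0
shaker on (np.int64(296), np.int64(165)) before 161.0 now 111.2
[[288, 141, 181, 243, 19761], [418, 151, 4, 7, 19], [146, 179, 11, 12, 87], [359, 179, 4, 4, 10], [479, 182, 4, 13, 33], [216, 184, 4, 6, 19], [312, 187, 5, 5, 20], [164, 189, 9, 11, 63], [212, 193, 5, 5, 19], [469, 194, 3, 5, 9], [313, 196, 6, 5, 21], [137, 199, 6, 5, 17], [144, 211, 12, 6, 41], [246, 303, 67, 54, 2402], [188, 329, 61, 55, 2187], [420, 361, 92, 23, 1261]]
[ 0.4515 -0.2006  0.314 ] [-0.1711 -0.6132  0.6725]
```

```bash
python3 -c "
from plant import manip
print(manip.job_done())"
```

```text
the job is handed in; nothing more can be done
None
```

I switched the fan on and left the lamp off, tipped all four lumps into the sieve, stood the empty tray upright in its original place, then started the shaker; the job was handed in at about 28.5 s of the 72 s limit.

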